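Set out furniture legs by height on the sample board

TASK

Set out the sample row of furniture legs on the plywood display board: stand each of the four legs upright on its flange, centred on a green pad of its own, in order of height, with the shortest next to the orange end block and the tallest next to the grey one. Do not knock any leg over, and leave all four standing still and let go.

Things in the scene. Friction and masses are not known exactly. Their poses are not given: they have to be found in the camera images.
- leg_brass: The shortest furniture leg, shiny brass-coloured (gold): a loose round post 60 mm tall in all, standing upright on its own mounting flange. The flange at the foot is a disc 56 mm in diameter and 6 mm thick; above it the tube is 32 mm in diameter all the way up to the flat top (a thin steel band near the top is flush to 0.5 mm). Mass 128 g give or take 25%. Origin: centre of the flange's underside, z up along the tube; round, so yaw means nothing.
- leg_black: The second shortest furniture leg, black: a loose round post 90 mm tall in all, standing upright on its own mounting flange. The flange at the foot is a disc 56 mm in diameter and 6 mm thick; above it the tube is 32 mm in diameter all the way up to the flat top (a thin steel band near the top is flush to 0.5 mm). Mass 152 g give or take 25%. Origin: centre of the flange's underside, z up along the tube; round, so yaw means nothing.
- leg_white: The second tallest furniture leg, white: a loose round post 120 mm tall in all, standing upright on its own mounting flange. The flange at the foot is a disc 56 mm in diameter and 6 mm thick; above it the tube is 32 mm in diameter all the way up to the flat top (a thin steel band near the top is flush to 0.5 mm). Mass 176 g give or take 25%. Origin: centre of the flange's underside, z up along the tube; round, so yaw means nothing.
- leg_red: The tallest furniture leg, red: a loose round post 150 mm tall in all, standing upright on its own mounting flange. The flange at the foot is a disc 56 mm in diameter and 6 mm thick; above it the tube is 32 mm in diameter all the way up to the flat top (a thin steel band near the top is flush to 0.5 mm). Mass 200 g give or take 25%. Origin: centre of the flange's underside, z up along the tube; round, so yaw means nothing.
- pad1: Flat green round pad, 70 mm across, 3 mm thick, fixed on the fixed plywood board, at the right end of the row as the robot sees it. The four pads are alike, 95 mm apart centre to centre in a straight row within 13 degrees of the robot's y axis. Origin: centre of the pad's underside on the board's top, 15 mm above the table; its top is 3 mm higher; y runs along the row, to the left.
- pad2: Flat green round pad, 70 mm across, 3 mm thick, fixed on the fixed plywood board, second from the right as the robot sees it. The four pads are alike, 95 mm apart centre to centre in a straight row within 13 degrees of the robot's y axis. Origin: centre of the pad's underside on the board's top, 15 mm above the table; its top is 3 mm higher; y runs along the row, to the left.
- pad3: Flat green round pad, 70 mm across, 3 mm thick, fixed on the fixed plywood board, third from the right as the robot sees it. The four pads are alike, 95 mm apart centre to centre in a straight row within 13 degrees of the robot's y axis. Origin: centre of the pad's underside on the board's top, 15 mm above the table; its top is 3 mm higher; y runs along the row, to the left.
- pad4: Flat green round pad, 70 mm across, 3 mm thick, fixed on the fixed plywood board, at the left end of the row as the robot sees it. The four pads are alike, 95 mm apart centre to centre in a straight row within 13 degrees of the robot's y axis. Origin: centre of the pad's underside on the board's top, 15 mm above the table; its top is 3 mm higher; y runs along the row, to the left.
- orange_end: Orange end block, 36 mm along the row by 70 mm across it, 40 mm tall, fixed on the board in line with the pads, 75 mm from the centre of the end pad next to it. It may be at either end of the row (next to pad1 or next to pad4); the grey block is at the other end. Origin: centre of its underside, on the board's top.
- grey_end: Grey end block, 36 mm along the row by 70 mm across it, 40 mm tall, fixed on the board in line with the pads, 75 mm from the centre of the end pad next to it. It may be at either end of the row (next to pad1 or next to pad4); the orange block is at the other end. Origin: centre of its underside, on the board's top.
There are look-alikes about, which are no part of the job. Several things have the shape of the leg_red; the one meant has the colours described above.

How it is judged:
By the outcome, as a careful person would: the job done as asked, in the order asked, and still so for the second after the job is handed in, with the robot touching nothing.
It also fails if it takes over 99 s, if anything falls off the work surface, if the arm or the gripper's body presses on something with over 40 N, if the wrist force passes 120 N, or if a joint passes its speed limit or range.

ROBOT

A 6-joint arm with a two-finger parallel gripper is mounted at the origin on the work surface. World frame = base frame: x ahead of the robot, y to its left, z up, the work surface at z = 0. Lengths are in m, angles in rad, forces in N, time in s.
With the tool pointing down it reaches from about 0.375 to 0.975 m from the base axis. Payload 3.8 kg.
Tool frame: the origin (TCP) lies midway between the tips of the shut fingers; the grasp point (between the pads) lies 19 mm behind it; z points along the fingers, y is the line along which they close (so a half turn about z gives the same grasp; the last joint's range is limited). The gripper opens to 85 mm and grips with 20 to 120 N. Pads are 22 mm wide; open, the fingers measure 114 mm over their backs; the gripper's body (76 mm by 85 mm) begins 54 mm behind the grasp point. The pads swing forward as they close: fully open they stand 13 mm farther back than shut.
Start: joints at [1.276, 0.264, 1.604, -0, 1.274, -0.037], TCP at [0.172, 0.653, 0.211] pointing down, gripper open.
Joint ranges: [-2.63, 2.63], [-0.94, 2.18], [0.31, 2.57], [-1.31, 4.45], [0, 2.66], [-2.55, 2.55]. Speed limits (rad/s): [2.57, 2.57, 3.14, 3.14, 3.14, 3.14].

INTERFACE

Orientations are given as a rotation vector (axis times angle).
In Python, from workcell import bot gives the robot as it stands.
- The arm moves only by the tool servo_tool, never from a script. Its argument "series" is a list of rows, each a list of 7 numbers: the shift along the world's x, y, z in units of 0.15 m (1.0 is 0.15 m), then the turn, a rotation vector about the world's x, y, z in units of 180 degrees (1.0 is 180 degrees), then the closure, from 0 (fully open) to 1 (shut). A call has 1 to 20 rows; each row is the pose to reach, as a shift and turn from the pose commanded when the call began, turning the shorter way round; what a row does not reach only later rows make up. A row lasts 1/10 s, in which the tool goes at most 50 mm and 8.59 degrees, less where a joint would pass 70% of its speed; a pose out of reach is approached as far as the arm can. A call with a number of a shift or a turn outside -1 to 1 is refused whole. A call with a gripper value outside its range is refused whole. The fingers move at their own pace and stop on an object; "newtons" is the grip in N (left out, the last holds). Time passes only in rows, so rows that repeat a pose let the fingers close. It gives the time, the measured TCP pose, the force, the opening and the grip force at its end, in the units of the state.
- bot.read_state(): the state, without advancing time (a new reading comes with each control period).
- bot.read_camera(name): name is "scene" or "top" or "wrist"; returns the picture (480x640x3 uint8, red, green, blue); there is no depth.
- bot.camera_info(name): a dict with "vertical_fov" (degrees; the focal length in pixels is half the picture's height over the tangent of half this angle, whatever the lens; pixels are square), "cx", "cy" (the principal point, pixels), "R" (3x3) and "t" (3): a world point X has camera coordinates R X + t. Camera axes: x right, y down, z forward; pixel columns grow to the right and rows downward; lengths in m; the calibration is good to about 2 mm. A picture is of the moment at which its call begins: read the wrist's pose just before it. camera_info takes no time and is no camera call; for the wrist camera it gives the pose at the moment of the call.
- bot.finish_job(): hands the job in; it is judged then, once.
Trained networks look in the newest picture that a camera, given by its name, has taken for a name from the list of things; names that differ only in an ending like _2 or _b are one class to them, and where a whole thing is asked for, a point or a joint stands for the part that bears it (a point fixed in the world has none). Each returns a list of dicts, best first, with "score" (0 to 1); they miss things now and then, are a little off and sometimes report something else, mostly with a low value. They report only what shows in the picture. A call takes as long as a camera call. They do not tell look-alikes from the thing itself.
- bot.recognise(target, camera): "box" ([left, top, right, bottom] as shares, 0 to 1, of the picture: columns of its width, rows of its height, round what is visible of it).
- bot.trace(target, camera): "mask" (480x640 bool, what is visible of it) and "box" ([left, top, right, bottom] as shares, 0 to 1, of the picture: columns of its width, rows of its height, round what is visible of it).
- bot.mark_of(target, camera): "at" ([row, column] as shares, 0 to 1, of the picture: columns of its width, rows of its height: a listed point, or the origin of a listed thing).
The state is a dict: "time": time; "q": joint angles; "joint_vel": joint speeds; "joint_torque": joint torques, N m; "tool_pos": TCP position; "tcp_rot": TCP orientation; "wrist_force": force on the tool from outside, world axes, zero at the start; "torque": the same for the moment, N m; "width": opening from 0.0 (shut) to 1.0 (fully open); "grip_force": force on a finger pad.
Only numpy, scipy, OpenCV 4.12 (cv2) and the standard library are available. Lean on these libraries where they do the work, as an engineer would, in place of code of your own. Each camera call takes 0.05 s, during which the arm holds its last target. There are 200 camera calls.

## Working session

There is one attempt and no reset: what is moved stays moved. The work goes in short steps, Python scripts to look and compute and a tool call to move; the robot and the scene stay as the last step left them, time stands still between calls to the robot, and variables do not carry over. Pictures are saved under pics/ and viewed, at most 14 in all, crops included, and the job is handed in when it is done.

Besides the shell and the picture viewer there is one more tool, called by a JSON object that holds its "method" and its "body". servo_tool: Moves the arm, as the interface text tells. Shifts and turns lie within -1 to 1; 1 stands for 0.15 m of shift or 180 degrees of turn. Its arguments: {"type":"object","properties":{"series":{"type":"array","items":{"type":"array","items":{"type":"number"}}},"newtons":{"type":"number"}},"required":["series"]}

```bash
mkdir -p pics; ls; cat > h.py <<'E'
import numpy as np, cv2
from workcell import bot
def ray(cam,u,v,z):
    i=bot.camera_info(cam); f=240/np.tan(np.radians(i["vertical_fov"])/2)
    R=np.array(i["R"]);t=np.array(i["t"])
    d=R.T@np.array([(u-i["cx"])/f,(v-i["cy"])/f,1]); c=-R.T@t
    return c+d*(z-c[2])/d[2]
def proj(cam,X):
    i=bot.camera_info(cam); f=240/np.tan(np.radians(i["vertical_fov"])/2)
    p=np.array(i["R"])@np.array(X)+np.array(i["t"]); return f*p[0]/p[2]+i["cx"],f*p[1]/p[2]+i["cy"]
def save(cam,n):
    im=bot.read_camera(cam); cv2.imwrite(f"pics/{n}.png",im[:,:,::-1]); return im
E
python3 - <<'E'
from h import *
s=bot.read_state();print(s["time"],s["tool_pos"],s["tcp_rot"])
for c in("top","scene"):
    save(c,c+"0")
    i=bot.camera_info(c);print(c,i["vertical_fov"],-np.array(i["R"]).T@np.array(i["t"]),np.array(i["R"])[2])
    for n in("leg_brass","leg_black","leg_white","leg_red","pad1","pad4","orange_end","grey_end"):
        for r in bot.mark_of(n,c)[:5]:
            v,u=r["at"];u*=640;v*=480
            z=0 if "leg" in n else .015
            print(n,round(r["score"],2),round(u),round(v),ray(c,u,v,z).round(3)[:2])
E
```

```text
pics
0.0 [0.17187662 0.65194589 0.20924642] [-0.40378885 -3.11515095  0.00348393]
top 52.77795416110877 [ 0.33093129 -0.05803145  0.93575405] [ 0.15689676  0.01814043 -0.98744839]
leg_brass 0.87 159 257 [0.426 0.268]
leg_brass 0.31 426 163 [ 0.627 -0.253]
leg_black 0.71 247 243 [0.457 0.098]
leg_white 0.87 343 242 [ 0.463 -0.091]
leg_red 0.89 473 357 [ 0.252 -0.337]
leg_red 0.86 442 247 [ 0.458 -0.282]
leg_red 0.7 447 309 [ 0.34  -0.291]
leg_red 0.65 481 147 [ 0.663 -0.364]
pad1 0.96 244 141 [0.66 0.11]
pad1 0.91 390 162 [ 0.624 -0.179]
pad1 0.78 344 156 [ 0.633 -0.088]
pad1 0.58 291 148 [0.648 0.016]
pad1 0.29 161 257 [0.425 0.26 ]
pad4 0.96 244 141 [0.66 0.11]
pad4 0.91 390 162 [ 0.624 -0.179]
pad4 0.78 344 156 [ 0.633 -0.088]
pad4 0.58 291 148 [0.648 0.016]
pad4 0.29 161 257 [0.425 0.26 ]
orange_end 0.88 207 143 [0.656 0.186]
grey_end 0.87 425 163 [ 0.623 -0.248]
scene 50.30045732349726 [1.00272208 0.37403378 0.97658773] [-0.46379107 -0.36955555 -0.80518726]
leg_brass 0.65 453 319 [0.429 0.275]
leg_black 0.66 251 201 [ 0.456 -0.289]
leg_white 0.77 309 243 [ 0.465 -0.093]
leg_red 0.79 252 201 [ 0.455 -0.288]
leg_red 0.79 166 239 [ 0.668 -0.365]
leg_red 0.65 285 151 [ 0.269 -0.339]
pad1 0.82 232 264 [ 0.627 -0.185]
pad1 0.65 256 287 [ 0.638 -0.1  ]
pad1 0.6 325 346 [0.654 0.105]
pad1 0.58 292 319 [0.648 0.013]
pad4 0.82 232 264 [ 0.627 -0.185]
pad4 0.65 256 287 [ 0.638 -0.1  ]
pad4 0.6 325 346 [0.654 0.105]
pad4 0.58 292 319 [0.648 0.013]
orange_end 0.94 356 367 [0.651 0.18 ]
grey_end 0.67 212 245 [ 0.62  -0.257]
```

View pics/top0.png

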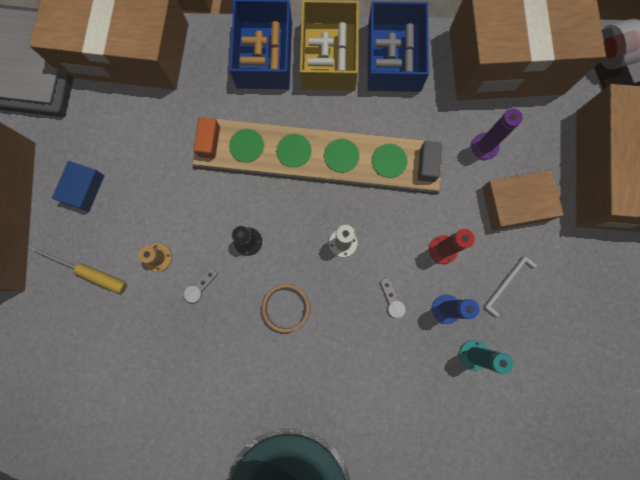

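View pics/scene0.png

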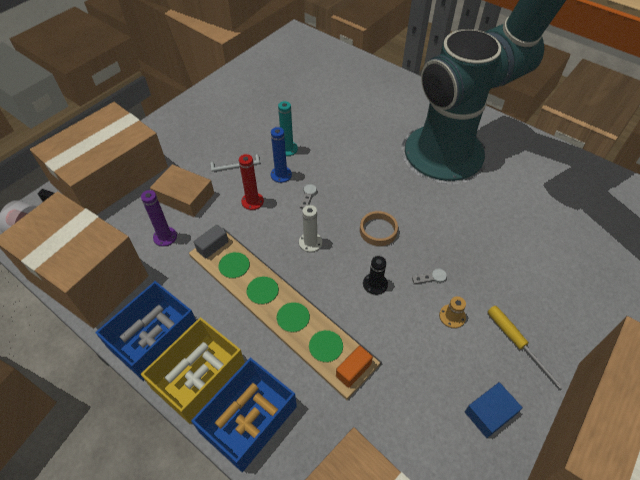

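```bash
python3 - <<'E'
from h import *
im=bot.read_camera("top")
hs=cv2.cvtColor(im,cv2.COLOR_RGB2HSV)
m=cv2.inRange(hs,(45,70,40),(90,255,255))
n,l,st,c=cv2.connectedComponentsWithStats(m)
P=[]
for k in range(1,n):
    if st[k,4]>200: P.append(ray("top",*c[k],.018)[:2]);print(st[k],c[k].round(1),P[-1].round(4))
E
```

```text
[229 129  35  33 899] [246.1 145. ] [0.6514 0.1059]
[277 134  34  33 906] [293.5 150. ] [0.643  0.0115]
[324 139  35  34 919] [341.1 155.1] [ 0.6344 -0.0827]
[372 144  35  34 933] [389.1 160.2] [ 0.6261 -0.1772]
[460 340  36  31 758] [475.4 355.1] [ 0.2574 -0.3366]
[491 353  22  21 319] [501.7 362.9] [ 0.2448 -0.3843]
[ 242  435  102   45 1840] [298.  454.2] [ 0.0757 -0.0159]
```

The image shows four leg_red-shaped things in the top view: teal (475,355), blue (447,309), red (442,247) and purple (481,147). Only (442,247) is red, as described. The orange block (207,140) is at the left end by pad4 and the grey block (430,160) is by pad1, so the order is brass→pad4, black→pad3, white→pad2, red→pad1.

```bash
cat >> h.py <<'E'
H=dict(leg_brass=.06,leg_black=.09,leg_white=.12,leg_red=.15)
def sil(cam,x,y,h,z0=0,S=4):
    m=np.zeros((480*S,640*S),np.uint8); a=np.linspace(0,2*np.pi,40)
    for r,z1,z2 in((.028,0,.006),(.016,.006,h)):
        P=np.array([proj(cam,(x+r*np.cos(t),y+r*np.sin(t),z0+z)) for z in(z1,z2) for t in a])
        cv2.fillConvexPoly(m,cv2.convexHull(((P+.5)*S).astype(np.int32)),255)
    return cv2.resize(m,(640,480),interpolation=cv2.INTER_AREA)/255.
def fit(cam,n,mask,x0,z0=0):
    from scipy.optimize import minimize
    f=lambda p:np.abs(sil(cam,p[0],p[1],H[n],z0)-mask).sum()
    r=minimize(f,x0,method="Nelder-Mead",options=dict(initial_simplex=[x0,[x0[0]+.006,x0[1]],[x0[0],x0[1]+.006]],xatol=2e-4,maxiter=60))
    return r.x,r.fun/mask.sum()
E
python3 - <<'E'
from h import *
im=bot.read_camera("top")
G=dict(leg_brass=(.426,.268),leg_black=(.457,.098),leg_white=(.463,-.091),leg_red=(.458,-.282))
for n,g in G.items():
    best=None
    for r in bot.trace(n,"top"):
        u,v=proj("top",(*g,.003))
        if r["mask"][int(v)-3:int(v)+4,int(u)-3:int(u)+4].any():
            print(n,round(r["score"],2),*fit("top",n,r["mask"],g));break
c=cv2.resize(im[210:280,120:500],None,fx=2.1,fy=2.1,interpolation=cv2.INTER_CUBIC)
r=cv2.resize(im[215:275,410:490],None,fx=8,fy=6,interpolation=cv2.INTER_CUBIC)
r=np.vstack([c,cv2.resize(r,(c.shape[1],400))])
cv2.imwrite("pics/crop.png",r[:,:,::-1])
E
```

```text
Traceback (most recent call last):
  File "h.py", line 23, in fit
    r=minimize(f,x0,method="Nelder-Mead",options=dict(initial_simplex=[x0,[x0[0]+.006,x0[1]],[x0[0],x0[1]+.006]],xatol=2e-4,maxiter=60))
  File "h.py", line 22, in <lambda>
    f=lambda p:np.abs(sil(cam,p[0],p[1],H[n],z0)-mask).sum()
                      ~~~^^^^^^^^^^^^^^^^^^^^^^^
  File "h.py", line 17, in sil
    P=np.array([proj(cam,(x+r*np.cos(t),y+r*np.sin(t),z0+z)) for z in(z1,z2) for t in a])
                ~~~~^^^^^^^^^^^^^^^^^^^^^^^^^^^^^^^^^^^^^^^^
  File "h.py", line 9, in proj
    i=bot.camera_info(cam); f=240/np.tan(np.radians(i["vertical_fov"])/2)
ValueError: time passes only in moves, steps and waits
```

```bash
sed -i 's/i=bot.camera_info(cam)/i=info(cam)/' h.py; sed -i '2a import functools\ninfo=functools.lru_cache(None)(bot.camera_info)' h.py
cat > m.py <<'E'
from h import *
im=bot.read_camera("top")
G=dict(leg_brass=(.426,.268),leg_black=(.457,.098),leg_white=(.463,-.091),leg_red=(.458,-.282))
for n,g in G.items():
    for r in bot.trace(n,"top"):
        u,v=proj("top",(*g,.003))
        if r["mask"][int(v)-3:int(v)+4,int(u)-3:int(u)+4].any():
            print(n,round(r["score"],2),*fit("top",n,r["mask"],g));break
c=cv2.resize(im[210:280,120:500],None,fx=2.1,fy=2.1,interpolation=cv2.INTER_CUBIC)
r=im[215:275,400:514]
r=np.vstack([c,cv2.resize(r,(c.shape[1],420),interpolation=cv2.INTER_CUBIC)])
cv2.imwrite("pics/crop.png",r[:,:,::-1])
E
python3 m.py
```

```text
leg_brass 0.91 [0.42437953 0.27163081] 0.03764808675763884
leg_black 0.93 [0.46121087 0.09547496] 0.09418174402004487
leg_white 0.97 [ 0.46280756 -0.08800644] 0.07495062258480034
leg_red 0.77 [ 0.45523297 -0.28389531] 0.06369671156133686
```

View pics/crop.png

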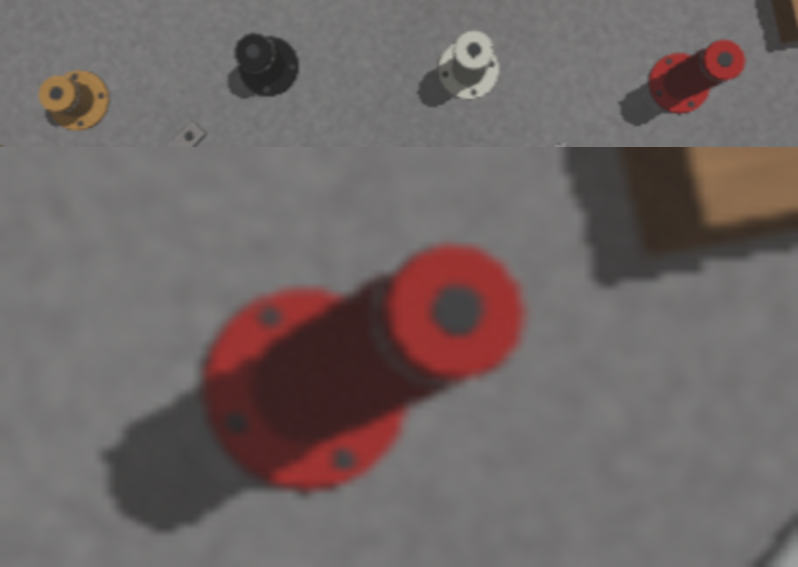

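The crop confirms it: the red leg stands at (442,247) in the top view. I'm moving above the brass leg now and turning the gripper so it closes across the row.

{"method": "servo_tool", "body": {"series": [[0.561,-0.848,0,0,0,-0.15,0],[0.561,-0.848,0,0,0,-0.15,0],[0.561,-0.848,0,0,0,-0.15,0],[0.561,-0.848,0,0,0,-0.15,0]], "newtons": 40}}

```text
time: 1.7
tool_pos: [0.2587, 0.5211, 0.2104]
tcp_rot: [1.13, 2.929, -0.003]
wrist_force: [-0.3, -0.1, 0.4]
width: 1.003
grip_force: 0.0
```

{"method": "servo_tool", "body": {"series": [[0.561,-0.848,0,0,0,-0.15,0],[0.561,-0.848,0,0,0,-0.15,0],[0.561,-0.848,0,0,0,-0.15,0],[0.561,-0.848,0,0,0,-0.15,0]]}}

```text
time: 2.1
tool_pos: [0.3428, 0.3948, 0.2108]
tcp_rot: [1.782, 2.585, -0.001]
wrist_force: [-1.2, 0.1, -1.5]
width: 1.0
grip_force: 0.0
```

{"method": "servo_tool", "body": {"series": [[0.561,-0.848,0,0,0,-0.146,0],[0.561,-0.848,0,0,0,-0.146,0],[0.561,-0.848,0,0,0,-0.146,0],[0.561,-0.848,0,0,0,-0.146,0],[0.561,-0.848,0,0,0,-0.146,0],[0.561,-0.848,0,0,0,-0.146,0]]}}

```text
time: 2.7
tool_pos: [0.4241, 0.2724, 0.2106]
tcp_rot: [-2.314, -2.123, -0.0]
wrist_force: [0.8, 0.3, 0.4]
width: 0.997
grip_force: 0.0
```

```bash
cat > w.py <<'E'
import sys
from h import *
from scipy.spatial.transform import Rotation as Ro
n,x,y,name=sys.argv[1],float(sys.argv[2]),float(sys.argv[3]),sys.argv[4]
s=bot.read_state();print(s["time"],s["tool_pos"],s["tcp_rot"]);print(Ro.from_rotvec(s["tcp_rot"]).as_matrix().round(3).tolist())
im=save("wrist",name)
for r in bot.trace(n,"wrist")[:3]:
    print(round(r["score"],2),(np.array(r["box"])*[640,480,640,480]).round(),proj("wrist",(x,y,0)),*fit("wrist",n,r["mask"],(x,y)))
E
python3 w.py leg_brass .4244 .2716 w1
```

```text
2.7 [0.42407618 0.27238107 0.21061912] [-2.31408552e+00 -2.12338845e+00 -4.12334955e-04]
[[0.086, 0.996, -0.0], [0.996, -0.086, 0.001], [0.001, -0.001, -1.0]]
0.62 [291. 176. 348. 237.] (np.float64(318.0641003044204), np.float64(202.5576707102735)) [0.42496628 0.2699364 ] 0.04183140332216134
```

View pics/w1.png

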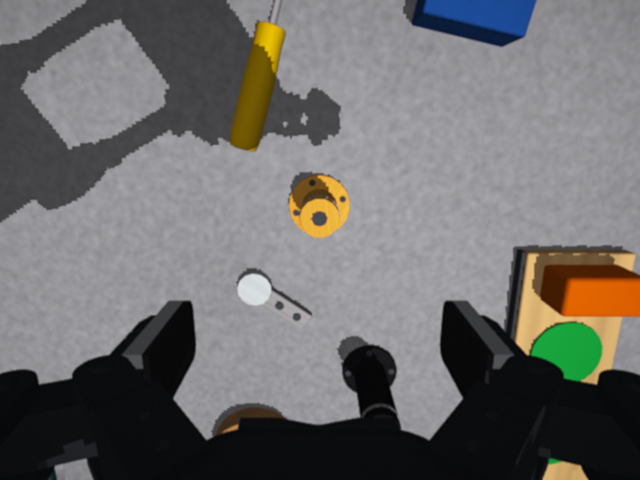

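The wrist view shows the brass leg at (319,208), matching the top-view position within 2 mm. Descending to grasp.

{"method": "servo_tool", "body": {"series": [[0.002,-0.006,-0.33,0,0,0,0],[0.002,-0.006,-0.6,0,0,0,0],[0.002,-0.006,-0.8,0,0,0,0],[0.002,-0.006,-1.0,0,0,0,0]]}}

```text
time: 3.2
tool_pos: [0.4235, 0.2715, 0.059]
tcp_rot: [-2.313, -2.125, 0.001]
wrist_force: [0.2, 0.3, -0.3]
width: 0.997
grip_force: 0.0
```

{"method": "servo_tool", "body": {"series": [[0,0,-0.1,0,0,0,0],[0,0,-0.2,0,0,0,0],[0,0,-0.29,0,0,0,0],[0,0,-0.29,0,0,0,0],[0,0,-0.29,0,0,0,1],[0,0,-0.29,0,0,0,1],[0,0,-0.29,0,0,0,1],[0,0,-0.29,0,0,0,1],[0,0,-0.29,0,0,0,1],[0,0,-0.29,0,0,0,1],[0,0,-0.29,0,0,0,1],[0,0,-0.29,0,0,0,1],[0,0,-0.29,0,0,0,1],[0,0,-0.29,0,0,0,1],[0,0,-0.29,0,0,0,1],[0,0,-0.29,0,0,0,1]]}}

```text
time: 4.8
tool_pos: [0.4255, 0.2706, 0.0182]
tcp_rot: [2.317, 2.121, 0.002]
wrist_force: [-2.1, 0.5, 6.5]
width: 0.361
grip_force: 39.5
```

Brass is gripped. Lifting it and carrying it to pad4.

{"method": "servo_tool", "body": {"series": [[0,0,0.08,0,0,0,1],[0,0,0.25,0,0,0,1],[0,0,0.42,0,0,0,1],[0.05,-0.04,0.533,0,0,0,1],[0.2,-0.15,0.533,0,0,0,1],[0.4,-0.29,0.533,0,0,0,1],[0.6,-0.44,0.533,0,0,0,1],[0.8,-0.58,0.533,0,0,0,1]]}}

```text
time: 5.6
tool_pos: [0.5455, 0.1821, 0.0974]
tcp_rot: [2.317, 2.122, -0.0]
wrist_force: [-0.3, 0.3, -1.3]
width: 0.355
grip_force: 40.1
```

{"method": "servo_tool", "body": {"series": [[0.2,-0.15,0,0,0,0,1],[0.4,-0.29,0,0,0,0,1],[0.57,-0.42,0,0,0,0,1],[0.68,-0.5,0,0,0,0,1],[0.71,-0.52,0,0,0,0,1],[0.71,-0.52,0,0,0,0,1],[0.71,-0.52,0,0,0,0,1],[0.71,-0.52,0,0,0,0,1]]}}

```text
time: 6.4
tool_pos: [0.6501, 0.1061, 0.0969]
tcp_rot: [-2.315, -2.122, 0.001]
wrist_force: [0.3, 0.9, -1.6]
width: 0.362
grip_force: 40.1
```

```bash
python3 - <<'E'
from h import *
s=bot.read_state();print(s["time"],s["tool_pos"],s["tcp_rot"],s["wrist_force"])
im=save("wrist","w2")
hs=cv2.cvtColor(im,cv2.COLOR_RGB2HSV)
m=cv2.inRange(hs,(45,70,40),(90,255,255))
n,l,st,c=cv2.connectedComponentsWithStats(m)
for k in range(1,n):
    if st[k,4]>200: print(st[k],c[k].round(1),ray("wrist",*c[k],.018)[:2].round(4))
E
```

```text
6.4 [0.65007293 0.10607617 0.09686809] [-2.31538826e+00 -2.12208284e+00  1.16370656e-03] [ 0.30152687  0.89970418 -1.571017  ]
[ 265  185  113   72 3577] [324.6 210.9] [0.6562 0.123 ]
[ 269  354  101   66 3916] [319.8 391.2] [ 0.6427 -0.0007]
```

View pics/w2.png

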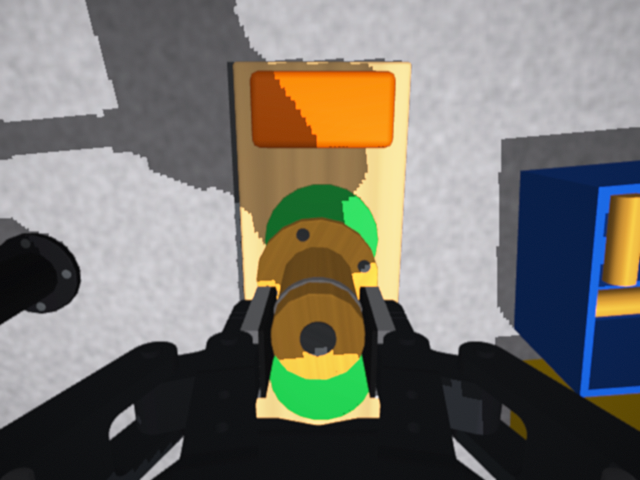

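The wrist view shows brass hanging straight over the pad. Lowering and releasing.

{"method": "servo_tool", "body": {"series": [[0.009,0,-0.1,0,0,0,1],[0.009,0,-0.22,0,0,0,1],[0.009,0,-0.32,0,0,0,1],[0.009,0,-0.37,0,0,0,1],[0.009,0,-0.39,0,0,0,1],[0.009,0,-0.4,0,0,0,1],[0.009,0,-0.405,0,0,0,1],[0.009,0,-0.405,0,0,0,1],[0.009,0,-0.405,0,0,0,1]]}}

```text
time: 7.35
tool_pos: [0.6533, 0.1052, 0.0371]
tcp_rot: [2.317, 2.121, 0.002]
wrist_force: [0.7, 0.8, -1.1]
width: 0.363
grip_force: 40.1
```

{"method": "servo_tool", "body": {"series": [[0,0,0,0,0,0,0.5],[0,0,0,0,0,0,0.4],[0,0,0,0,0,0,0.3],[0,0,0,0,0,0,0.2],[0,0,0,0,0,0,0],[0,0,0,0,0,0,0],[0,0,0,0,0,0,0],[0,0,0,0,0,0,0],[0,0,0.2,0,0,0,0],[0,0,0.5,0,0,0,0],[0,0,0.8,0,0,0,0],[0,0,1.0,0,0,0,0]]}}

```text
time: 8.55
tool_pos: [0.6541, 0.1054, 0.1903]
tcp_rot: [2.315, 2.12, 0.006]
wrist_force: [1.0, 0.0, -0.4]
width: 1.001
grip_force: 0.0
```

```bash
cat > chk.py <<'E'
import sys
from h import *
n,x,y=sys.argv[1],float(sys.argv[2]),float(sys.argv[3])
s=bot.read_state();print(s["time"],s["tool_pos"])
im=save("wrist","chk_"+n);save("scene","s_"+n)
hs=cv2.cvtColor(im,cv2.COLOR_RGB2HSV)
for c in("wrist","scene"):
  for r in bot.trace(n,c)[:2]: print(c,round(r["score"],2),*fit(c,n,r["mask"],(x,y),.018))
E
python3 chk.py leg_brass .6514 .1059
```

```text
8.55 [0.65412148 0.10540247 0.19031621]
wrist 0.96 [0.6547594  0.10502036] 0.0369542201329776
scene 0.87 [0.65324474 0.10494937] 0.09280641048989255
```

View pics/chk_leg_brass.png

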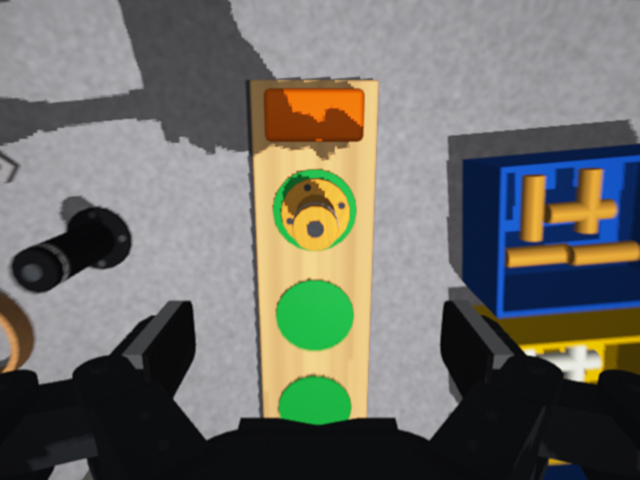

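Brass stands centred within about 2 mm (flange centre about column 316, pad about 314.5). Next I'll measure black and pads 3 and 2 from this same view.

```bash
python3 - <<'E'
from h import *
im=bot.read_camera("wrist")
hs=cv2.cvtColor(im,cv2.COLOR_RGB2HSV)
n,l,st,c=cv2.connectedComponentsWithStats(cv2.inRange(hs,(45,70,40),(90,255,255)))
for k in range(1,n):
    if st[k,4]>800: print(st[k],ray("wrist",*c[k],.018)[:2].round(4))
for r in bot.trace("leg_black","wrist")[:2]: print(round(r["score"],2),*fit("wrist","leg_black",r["mask"],(.461,.0955)))
E
```

```text
[ 274  169   84   81 1487] [0.6492 0.114 ]
[ 277  280   78   71 4331] [0.6421 0.0125]
[ 279  376   73   50 2909] [ 0.6343 -0.0755]
0.89 [0.46196395 0.09491612] 0.0576891318024536
```

Pad3 and black agree with the first measurements. Now for black.

{"method": "servo_tool", "body": {"series": [[-0.3,0,0,0,0,0,0],[-0.63,0,0,0,0,0,0],[-0.96,0,0,0,0,0,0],[-1.0,0,0,0,0,0,0]]}}

```text
time: 9.25
tool_pos: [0.4942, 0.1045, 0.1815]
tcp_rot: [-2.312, -2.118, 0.015]
wrist_force: [0.5, 0.1, -0.1]
width: 0.996
grip_force: 0.0
```

{"method": "servo_tool", "body": {"series": [[-0.273,-0.069,0,0,0,0,0],[-0.273,-0.069,-0.1,0,0,0,0],[-0.273,-0.069,-0.3,0,0,0,0],[-0.273,-0.069,-0.5,0,0,0,0],[-0.273,-0.069,-0.7,0,0,0,0],[-0.273,-0.069,-0.85,0,0,0,0],[-0.273,-0.069,-0.945,0,0,0,0],[-0.273,-0.069,-0.945,0,0,0,0.3],[-0.273,-0.069,-0.945,0,0,0,1],[-0.273,-0.069,-0.945,0,0,0,1],[-0.273,-0.069,-0.945,0,0,0,1],[-0.273,-0.069,-0.945,0,0,0,1],[-0.273,-0.069,-0.945,0,0,0,1],[-0.273,-0.069,-0.945,0,0,0,1],[-0.273,-0.069,-0.945,0,0,0,1],[-0.273,-0.069,-0.945,0,0,0,1],[-0.273,-0.069,-0.945,0,0,0,1],[-0.273,-0.069,-0.945,0,0,0,1]]}}

```text
time: 11.05
tool_pos: [0.4627, 0.095, 0.0455]
tcp_rot: [2.316, 2.121, 0.002]
wrist_force: [-0.7, 0.1, 6.1]
width: 0.361
grip_force: 40.1
```

{"method": "servo_tool", "body": {"series": [[0,0,0.08,0,0,0,1],[0,0,0.2,0,0,0,1],[0,0,0.35,0,0,0,1],[0.05,-0.03,0.4,0,0,0,1],[0.2,-0.1,0.4,0,0,0,1],[0.4,-0.2,0.4,0,0,0,1],[0.6,-0.3,0.4,0,0,0,1],[0.8,-0.4,0.4,0,0,0,1]]}}

```text
time: 11.85
tool_pos: [0.5826, 0.0338, 0.1038]
tcp_rot: [-2.317, -2.121, 0.001]
wrist_force: [0.5, -0.1, -2.3]
width: 0.359
grip_force: 40.0
```

{"method": "servo_tool", "body": {"series": [[0.18,-0.07,0,0,0,0,1],[0.32,-0.12,0,0,0,0,1],[0.39,-0.15,0,0,0,0,1],[0.407,-0.156,0,0,0,0,1],[0.407,-0.156,0,0,0,0,1],[0.407,-0.156,-0.06,0,0,0,1],[0.407,-0.156,-0.15,0,0,0,1],[0.407,-0.156,-0.22,0,0,0,1],[0.407,-0.156,-0.25,0,0,0,1],[0.407,-0.156,-0.265,0,0,0,1],[0.407,-0.156,-0.274,0,0,0,1],[0.407,-0.156,-0.279,0,0,0,1],[0.407,-0.156,-0.279,0,0,0,1],[0.407,-0.156,-0.279,0,0,0,1]]}}

```text
time: 13.25
tool_pos: [0.6434, 0.0115, 0.0637]
tcp_rot: [2.317, 2.121, 0.002]
wrist_force: [-2.3, -0.3, 4.7]
width: 0.358
grip_force: 40.7
```

{"method": "servo_tool", "body": {"series": [[0,0,0,0,0,0,0.5],[0,0,0,0,0,0,0.4],[0,0,0,0,0,0,0.3],[0,0,0,0,0,0,0.2],[0,0,0,0,0,0,0],[0,0,0,0,0,0,0],[0,0,0,0,0,0,0],[0,0,0,0,0,0,0],[0,0,0.2,0,0,0,0],[0,0,0.5,0,0,0,0],[0,0,0.8,0,0,0,0],[0,0,1.0,0,0,0,0],[0,0,1.0,0,0,0,0]]}}

```text
time: 14.55
tool_pos: [0.6468, 0.0114, 0.22]
tcp_rot: [2.311, 2.116, 0.014]
wrist_force: [-0.3, 0.0, 0.3]
width: 1.001
grip_force: 0.0
```

```bash
python3 chk.py leg_black .6427 .0118
```

```text
14.55 [0.64676593 0.01138692 0.22003312]
wrist 0.71 [0.63577342 0.01257915] 0.0740603343064673
```

View pics/chk_leg_black.png

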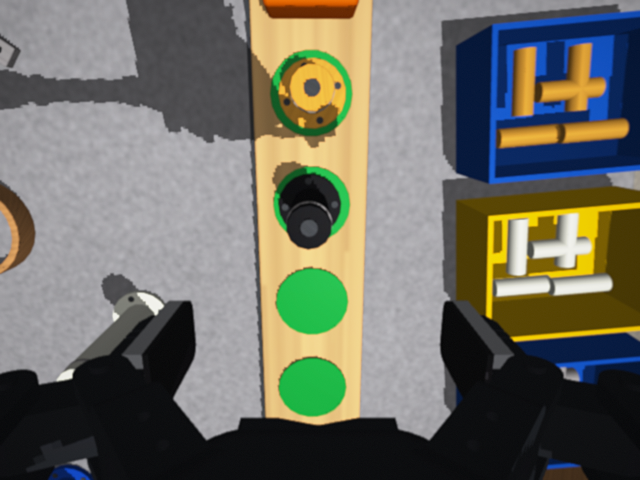

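Black stands upright with its flange about 2 mm off the pad centre (column 309.5 against 311.5), which is fine. On to white, with a re-measurement from above.

{"method": "servo_tool", "body": {"series": [[-0.28,-0.15,0,0,0,0,0],[-0.58,-0.32,0,0,0,0,0],[-0.88,-0.49,0,0,0,0,0],[-1.0,-0.55,0,0,0,0,0]]}}

```text
time: 15.15
tool_pos: [0.4879, -0.072, 0.2096]
tcp_rot: [-2.315, -2.117, 0.007]
wrist_force: [-0.3, -0.4, 0.8]
width: 0.996
grip_force: 0.0
```

{"method": "servo_tool", "body": {"series": [[-0.1,-0.06,0,0,0,0,0],[-0.2,-0.115,0,0,0,0,0],[-0.2,-0.115,0,0,0,0,0],[-0.2,-0.115,0,0,0,0,0],[-0.2,-0.115,0,0,0,0,0]]}}

```text
time: 15.65
tool_pos: [0.4637, -0.088, 0.2127]
tcp_rot: [2.317, 2.122, 0.001]
wrist_force: [0.2, 0.6, 0.3]
width: 1.0
grip_force: 0.0
```

```bash
python3 w.py leg_white .4628 -.088 w3
python3 - <<'E'
from h import *
im=save("top","top3")
hs=cv2.cvtColor(im,cv2.COLOR_RGB2HSV)
for n,g in(("leg_brass",(.6514,.1059)),("leg_black",(.643,.0115))):
  for r in bot.trace(n,"top")[:1]: print(n,round(r["score"],2),*fit("top",n,r["mask"],g,.018))
E
```

```text
15.65 [ 0.46370918 -0.08803671  0.21273144] [2.31664298e+00 2.12176093e+00 8.30990844e-04]
[[0.088, 0.996, 0.0], [0.996, -0.088, 0.0], [0.0, 0.0, -1.0]]
0.72 [284. 174. 344. 258.] (np.float64(316.30955482564264), np.float64(201.14945262590984)) [ 0.46279415 -0.09018717] 0.05154724695216792
leg_brass 0.88 [0.6511073  0.10681451] 0.14513526929759243
```

{"method": "servo_tool", "body": {"series": [[0,-0.008,-0.15,0,0,0,0],[0,-0.008,-0.4,0,0,0,0],[0,-0.008,-0.65,0,0,0,0],[0,-0.008,-0.85,0,0,0,0],[0,-0.008,-0.941,0,0,0,0],[0,-0.008,-0.941,0,0,0,0.3],[0,-0.008,-0.941,0,0,0,1],[0,-0.008,-0.941,0,0,0,1],[0,-0.008,-0.941,0,0,0,1],[0,-0.008,-0.941,0,0,0,1],[0,-0.008,-0.941,0,0,0,1],[0,-0.008,-0.941,0,0,0,1],[0,-0.008,-0.941,0,0,0,1],[0,-0.008,-0.941,0,0,0,1],[0,-0.008,-0.941,0,0,0,1],[0,-0.008,-0.941,0,0,0,1]]}}

```text
time: 17.5
tool_pos: [0.4642, -0.0899, 0.0736]
tcp_rot: [2.315, 2.12, 0.003]
wrist_force: [-1.6, 0.5, 6.4]
width: 0.361
grip_force: 39.5
```

{"method": "servo_tool", "body": {"series": [[0,0,0.08,0,0,0,1],[0,0,0.2,0,0,0,1],[0,0,0.35,0,0,0,1],[0.05,0,0.4,0,0,0,1],[0.2,0,0.4,0,0,0,1],[0.4,0.01,0.4,0,0,0,1],[0.6,0.02,0.4,0,0,0,1],[0.8,0.03,0.4,0,0,0,1]]}}

```text
time: 18.3
tool_pos: [0.5842, -0.0848, 0.1313]
tcp_rot: [2.317, 2.121, 0.0]
wrist_force: [-0.7, 0.2, -0.1]
width: 0.36
grip_force: 40.2
```

{"method": "servo_tool", "body": {"series": [[0.18,0.013,0,0,0,0,1],[0.29,0.013,0,0,0,0,1],[0.335,0.013,0,0,0,0,1],[0.346,0.013,0,0,0,0,1],[0.346,0.013,0,0,0,0,1],[0.346,0.013,-0.06,0,0,0,1],[0.346,0.013,-0.15,0,0,0,1],[0.346,0.013,-0.22,0,0,0,1],[0.346,0.013,-0.25,0,0,0,1],[0.346,0.013,-0.265,0,0,0,1],[0.346,0.013,-0.274,0,0,0,1],[0.346,0.013,-0.278,0,0,0,1],[0.346,0.013,-0.278,0,0,0,1],[0.346,0.013,-0.278,0,0,0,1]]}}

```text
time: 19.7
tool_pos: [0.6339, -0.083, 0.0918]
tcp_rot: [-2.316, -2.121, 0.002]
wrist_force: [-7.0, 0.4, 10.8]
width: 0.36
grip_force: 42.1
```

{"method": "servo_tool", "body": {"series": [[0,0,0,0,0,0,0.5],[0,0,0,0,0,0,0.4],[0,0,0,0,0,0,0.3],[0,0,0,0,0,0,0.2],[0,0,0,0,0,0,0],[0,0,0,0,0,0,0],[0,0,0,0,0,0,0],[0,0,0,0,0,0,0],[0,0,0.2,0,0,0,0],[0,0,0.5,0,0,0,0],[0,0,0.8,0,0,0,0],[0,0,1.0,0,0,0,0],[0,0,1.0,0,0,0,0]]}}

```text
time: 21.0
tool_pos: [0.6384, -0.0837, 0.2472]
tcp_rot: [2.31, 2.115, 0.011]
wrist_force: [0.2, 0.7, 0.6]
width: 0.997
grip_force: 0.0
```

```bash
python3 chk.py leg_white .6346 -.0827
```

```text
21.0 [ 0.63838782 -0.08367309  0.24722277]
wrist 0.67 [ 0.62711652 -0.08088724] 0.08104539083091145
scene 0.84 [ 0.63387355 -0.08297036] 0.056825080314611726
```

View pics/chk_leg_white.png

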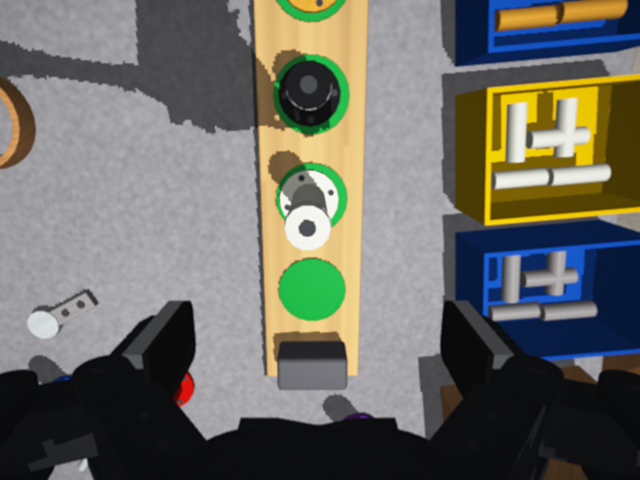

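White stands centred (flange about 310, pad about 311). Now red.

{"method": "servo_tool", "body": {"series": [[-0.2,-0.22,0,0,0,0,0],[-0.4,-0.44,0,0,0,0,0],[-0.6,-0.67,0,0,0,0,0],[-0.6,-0.67,0,0,0,0,0]]}}

```text
time: 21.6
tool_pos: [0.5402, -0.1865, 0.2372]
tcp_rot: [-2.319, -2.114, 0.007]
wrist_force: [-0.6, 1.7, -0.6]
width: 0.997
grip_force: 0.0
```

{"method": "servo_tool", "body": {"series": [[-0.2,-0.22,0,0,0,0,0],[-0.4,-0.44,0,0,0,0,0],[-0.596,-0.671,0,0,0,0,0],[-0.596,-0.671,0,0,0,0,0],[-0.596,-0.671,0,0,0,0,0],[-0.596,-0.671,0,0,0,0,0]]}}

```text
time: 22.2
tool_pos: [0.4556, -0.2832, 0.2387]
tcp_rot: [-2.315, -2.121, -0.001]
wrist_force: [0.9, 0.9, 0.6]
width: 1.002
grip_force: 0.0
```

```bash
python3 w.py leg_red .4552 -.2839 w4
```

```text
22.2 [ 0.45559133 -0.28317705  0.23871055] [-2.31524302e+00 -2.12060513e+00 -5.03197990e-04]
[[0.088, 0.996, -0.001], [0.996, -0.088, 0.002], [0.002, -0.001, -1.0]]
0.98 [287. 172. 348. 262.] (np.float64(316.6427008078963), np.float64(197.53272229770627)) [ 0.45560266 -0.28479852] 0.026543611197482355
0.93 [118. 185. 232. 284.] (np.float64(316.6427008078963), np.float64(197.53272229770627)) [ 0.46092324 -0.22236531] 1.5239208652070695
0.8 [ 13. 242. 151. 360.] (np.float64(316.6427008078963), np.float64(197.53272229770627)) [ 0.46092324 -0.22236531] 1.5146887794765485
```

View pics/w4.png

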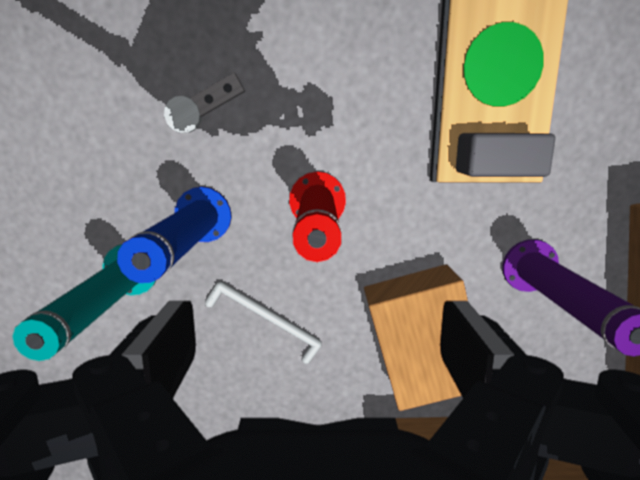

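Red sits at (317,238) in the wrist view with free space round it; the look-alikes are well clear. Grasping.

{"method": "servo_tool", "body": {"series": [[0,-0.003,-0.15,0,0,0,0],[0,-0.003,-0.4,0,0,0,0],[0,-0.003,-0.65,0,0,0,0],[0,-0.003,-0.85,0,0,0,0],[0,-0.003,-0.936,0,0,0,0],[0,-0.003,-0.936,0,0,0,0.3],[0,-0.003,-0.936,0,0,0,1],[0,-0.003,-0.936,0,0,0,1],[0,-0.003,-0.936,0,0,0,1],[0,-0.003,-0.936,0,0,0,1],[0,-0.003,-0.936,0,0,0,1],[0,-0.003,-0.936,0,0,0,1],[0,-0.003,-0.936,0,0,0,1],[0,-0.003,-0.936,0,0,0,1],[0,-0.003,-0.936,0,0,0,1],[0,-0.003,-0.936,0,0,0,1]]}}

```text
time: 23.9
tool_pos: [0.4564, -0.2857, 0.1017]
tcp_rot: [2.315, 2.119, 0.001]
wrist_force: [-1.0, 0.4, 6.8]
width: 0.362
grip_force: 39.6
```

{"method": "servo_tool", "body": {"series": [[0,0,0.08,0,0,0,1],[0,0,0.25,0,0,0,1],[0,0,0.42,0,0,0,1],[0.05,0.03,0.533,0,0,0,1],[0.2,0.13,0.533,0,0,0,1],[0.4,0.25,0.533,0,0,0,1],[0.6,0.38,0.533,0,0,0,1],[0.8,0.5,0.533,0,0,0,1]]}}

```text
time: 24.7
tool_pos: [0.5761, -0.2088, 0.1801]
tcp_rot: [2.318, 2.121, 0.0]
wrist_force: [0.6, -0.6, -0.8]
width: 0.363
grip_force: 40.2
```

{"method": "servo_tool", "body": {"series": [[0.17,0.11,0,0,0,0,1],[0.28,0.18,0,0,0,0,1],[0.33,0.21,0,0,0,0,1],[0.339,0.214,0,0,0,0,1],[0.339,0.214,0,0,0,0,1],[0.339,0.214,-0.1,0,0,0,1],[0.339,0.214,-0.22,0,0,0,1],[0.339,0.214,-0.32,0,0,0,1],[0.339,0.214,-0.38,0,0,0,1],[0.339,0.214,-0.4,0,0,0,1],[0.339,0.214,-0.408,0,0,0,1],[0.339,0.214,-0.411,0,0,0,1],[0.339,0.214,-0.411,0,0,0,1],[0.339,0.214,-0.411,0,0,0,1]]}}

```text
time: 26.1
tool_pos: [0.625, -0.1779, 0.1196]
tcp_rot: [-2.317, -2.12, 0.002]
wrist_force: [-5.5, 2.1, 9.9]
width: 0.36
grip_force: 41.5
```

{"method": "servo_tool", "body": {"series": [[0,0,0,0,0,0,0.5],[0,0,0,0,0,0,0.4],[0,0,0,0,0,0,0.3],[0,0,0,0,0,0,0.2],[0,0,0,0,0,0,0],[0,0,0,0,0,0,0],[0,0,0,0,0,0,0],[0,0,0,0,0,0,0],[0,0,0.2,0,0,0,0],[0,0,0.5,0,0,0,0],[0,0,0.8,0,0,0,0],[0,0,1.0,0,0,0,0],[0,0,1.0,0,0,0,0]]}}

```text
time: 27.4
tool_pos: [0.6295, -0.1786, 0.2753]
tcp_rot: [2.309, 2.114, 0.009]
wrist_force: [-0.6, 1.0, 0.1]
width: 0.998
grip_force: 0.0
```

{"method": "servo_tool", "body": {"series": [[-0.3,0,0,0,0,0,0],[-0.6,0,0,0,0,0,0],[-0.9,0,0,0,0,0,0],[-1.0,0,0,0,0,0,0],[-1.0,0,0,0,0,0,0],[-1.0,0,0,0,0,0,0],[-1.0,0,0,0,0,0,0]]}}

```text
time: 28.1
tool_pos: [0.4774, -0.1777, 0.2677]
tcp_rot: [2.317, 2.121, 0.001]
wrist_force: [-0.5, -0.3, 1.2]
width: 1.002
grip_force: 0.0
```

```bash
python3 - <<'E'
from h import *
a=save("top","topF");b=bot.read_camera("scene")
P=dict(leg_brass=(.6514,.1059),leg_black=(.6427,.0118),leg_white=(.6346,-.0827),leg_red=(.6261,-.1772))
for c in("top","scene"):
  for n,g in P.items():
    for r in bot.trace(n,c)[:6]:
      x,e=fit(c,n,r["mask"],g,.018)
      if e<.3: print(c,n,x.round(4),round(e,2),((x-g)*1000).round(1)); break
A=cv2.resize(a[70:210,180:460],(800,400),interpolation=cv2.INTER_CUBIC);B=cv2.resize(b[170:400,150:400],(217,200))
cv2.imwrite("pics/final.png",np.vstack([A,np.pad(B,((0,0),(0,583),(0,0)))])[:,:,::-1])
E
```

```text
top leg_brass [0.6524 0.1057] 0.05 [ 1.  -0.2]
top leg_white [ 0.6317 -0.0811] 0.14 [-2.9  1.6]
scene leg_brass [0.6527 0.105 ] 0.06 [ 1.3 -0.9]
scene leg_black [0.6428 0.0116] 0.04 [ 0.1 -0.2]
scene leg_white [ 0.6334 -0.0825] 0.06 [-1.2  0.2]
scene leg_red [ 0.6267 -0.1767] 0.06 [0.6 0.5]
```

View pics/final.png

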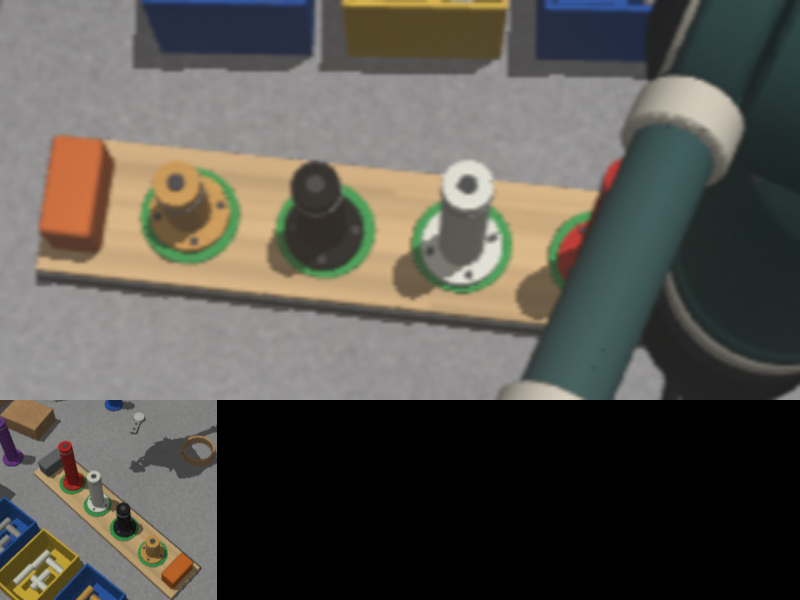

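All four legs stand centred on their pads within about 1.5 mm by the scene camera (the top view puts white about 3 mm off). The order is right and the gripper is clear of them. Handing in.

```bash
python3 -c "
from workcell import bot
print(bot.finish_job())"
```

```text
the job is handed in; nothing more can be done
None
```

The job is handed in: brass, black, white and red stand upright and released, each on its own pad, running from the orange block (brass) to the grey block (red), all within about 3 mm of pad centre; the arm's last move ended at 28.1 s of the 99 s limit, and no verdict came back.

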